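Build up the two-tier dessert stand

TASK

Build up the dessert stand: lower the big tray (large corner holes) over the four posts until it is fully home on the collars, then lower the small tray (small corner holes) over the same posts until it is fully home on the posts' shoulders. Lower each tray all the way down before letting go of it, never drop it, and leave the tall flask, bowl, glass and shaker where they stand.

Things in the scene. Friction and masses are not known exactly. Their poses are not given: they have to be found in the camera images.
- stand: Steel dessert stand, fixed to the counter: dark base plate 150 (x) by 210 (y) by 12 mm high, four upright posts at (+50, +78), (+50, -78), (-50, +53), (-50, -53) mm from its centre: closer together on the -x side. Origin: centre of the base's underside, on the counter, z up. Stands left, middle or right of the robot's front, turned up to 0.5 rad.
- stand_post (a point): Tip of the post at (+50, +78), 117 mm above the counter. Every post from below: dark collar 38 mm diameter up to 25 mm (big tray's underside rests on it); thick part 22 mm diameter up to a bevelled (2 mm) shoulder at 92 mm (small tray's underside rests on it); thin part 9 mm diameter to 105 mm; then a tip tapering to 3 mm diameter at 117 mm.
- big_tray_grip (a point): Big tray, plain aluminium sheet 150 (x) by 210 (y) by 5 mm, lip to 13 high on +x and both y edges, none on -x. Dark bridge handle over the middle: bar 10 thick (x), 100 long (y), 24 to 55 mm above the underside. This point: bar's middle, over the tray's centre, 39 mm above the underside. Starts flat on the counter, left, middle or right, turned up to 0.8 rad. 0.32 to 0.63 kg. Home: this point 64 mm above counter.
- big_tray_hole (a point): Centre, on the underside, of the big tray's hole at (+50, +78) from its centre; the others are at (+50, -78), (-50, +53), (-50, -53), so the tray fits the posts only one way round. Round holes, 27 mm diameter: they pass over the thick part of the posts.
- small_tray_grip (a point): Small tray, plain aluminium sheet 126 (x) by 186 (y) by 5 mm, lip to 13 high on +x and both y edges, none on -x. Dark bridge handle over the middle: bar 10 thick (x), 100 long (y), 24 to 55 mm above the underside. This point: bar's middle, over the tray's centre, 39 mm above the underside. Starts flat on the counter, left, middle or right, turned up to 0.8 rad. 0.25 to 0.49 kg. Home: this point 131 mm above counter.
- small_tray_hole (a point): Centre, on the underside, of the small tray's hole at (+50, +78) from its centre; the others are at (+50, -78), (-50, +53), (-50, -53), so the tray fits the posts only one way round. Round holes, 14 mm diameter: they pass only over the thin part of the posts.
- flask_mid (a point): Tall upright steel insulated flask, 96 mm diameter, 340 mm tall with its black stopper, about 1.2 kg: too tall to carry a tray over, so carry round it. It stands between the middle place and the left or the right one, on the side away from the robot. This point is on its axis, 170 mm up. To be left alone.
- bowl_mid (a point): Small steel bowl, 100 mm diameter, 60 mm tall. This point is on its axis, 30 mm up. To be left alone.
- tumbler_mid (a point): Empty dessert glass, 72 mm diameter, 85 mm tall. This point is on its axis, half-way up. To be left alone.
- shaker_mid (a point): Steel sugar shaker, 60 mm diameter, 110 mm tall. This point is on its axis, 55 mm up. To be left alone.

How it is judged (in metres and radians):
On the way, in this order (a step that is already met when the one before it is completed fails the run):
1. the big tray is home on the collars, all four holes over their posts (z of big_tray_grip in the frame of stand between 0.059 and 0.069 m and horizontal distance between big_tray_grip and stand below 0.008 m and angle between the x axis of big_tray_grip and the x axis of stand, either way round below 0.08 rad and angle between big_tray_grip's own z axis and vertical below 0.04 rad), for 0.3 s.
2. then the small tray is home on the shoulders, all four holes over their posts (z of small_tray_grip in the frame of stand between 0.126 and 0.136 m and horizontal distance between small_tray_grip and stand below 0.008 m and angle between the x axis of small_tray_grip and the x axis of stand, either way round below 0.08 rad and angle between small_tray_grip's own z axis and vertical below 0.04 rad), for 0.3 s.
At the end, for the whole second after the job is handed in: Both trays at rest on the stand: the big tray on the collars and the small tray on the shoulders, each within 5 mm of its resting height, 8 mm of the stand's centre line, 0.08 rad of its heading, and level within 0.04 rad (all of step 1 and all of step 2 and linear speed of each of big_tray, small_tray below 0.01 m/s); the robot touches nothing.
It fails at once if the big tray is let go over the stand more than 15 mm above its resting place (dropped, not lowered) (horizontal distance between big_tray_grip and stand below 0.03 m and z of big_tray_grip in the frame of stand above 0.079 m and contact force between the fingers and big_tray below 0.05 N).
It fails at once if the small tray is let go over the stand more than 15 mm above its resting place (dropped, not lowered) (horizontal distance between small_tray_grip and stand below 0.03 m and z of small_tray_grip in the frame of stand above 0.146 m and contact force between the fingers and small_tray below 0.05 N).
It fails at once if the flask or the bowl is shifted by more than 20 mm or tipped (distance of any of flask_mid, bowl_mid from where it was at the start of the episode above 0.02 m or angle between any of flask_mid, bowl_mid's own z axis and vertical above 0.3 rad).
It fails at once if the tumbler or the shaker is shifted by more than 20 mm or tipped (distance of any of tumbler_mid, shaker_mid from where it was at the start of the episode above 0.02 m or angle between any of tumbler_mid, shaker_mid's own z axis and vertical above 0.3 rad).
It also fails if it takes over 70 s, if anything falls off the work surface, if the arm or the gripper's body presses on something with over 40 N, if the wrist force passes 120 N, or if a joint passes its speed limit or range.

ROBOT

A 7-joint arm with a two-finger parallel gripper is mounted at the origin on the work surface. World frame = base frame: x ahead of the robot, y to its left, z up, the work surface at z = 0. Lengths are in m, angles in degrees, forces in N, time in s.
With the tool pointing down it reaches from about 0.425 to 0.875 m from the base axis. Payload 4.7 kg.
Tool frame: the origin (TCP) lies midway between the tips of the shut fingers; the grasp point (between the pads) lies 19 mm behind it; z points along the fingers, y is the line along which they close (so a half turn about z gives the same grasp; the last joint's range is limited). The gripper opens to 87 mm and grips with 3 to 60 N. Pads are 19 mm wide; open, the fingers measure 117 mm over their backs; the gripper's body (75 mm by 190 mm) begins 51 mm behind the grasp point.
Start: joints at [-68.176, 18.392, -4.016, 83.108, 1.295, 78.541, -3.26], TCP at [0.233, 0.607, 0.223] pointing down, gripper open.
Joint ranges: [-163.93, 163.93], [-17.29, 119.83], [-79.2, 71.16], [3.27, 140.29], [-89.18, 269.18], [5.43, 117.66], [-154.24, 154.24]. Speed limits (degrees/s): [147.25, 147.25, 180, 180, 180, 180, 180].

INTERFACE

Orientations are given as [roll, pitch, yaw] about the fixed x, y, z axes, in that order (R = Rz(yaw) Ry(pitch) Rx(roll)).
In Python, from cell import env, viewer, boxes_of, masks_of gives the robot as it stands. The module is installed in compiled form; this text tells all that it offers.
- The arm moves only by the tool apply_moves, never from a script. Its argument "moves" is a list of rows, each a list of 7 numbers: the shift along the tool's x, y, z scaled (see below), then the turn, a rotation vector about the tool's x, y, z scaled (see below), then the opening, from 0 (shut) to 1 (fully open). A call has 1 to 20 rows; each row is the pose to reach, as a shift and turn from the pose commanded when the call began, along the tool's axes at that moment; what a row does not reach only later rows make up. The controller multiplies each number of a shift by 0.2 m and each number of a turn by 1.5 rad. A row lasts 1/10 s, in which the tool goes at most 50 mm and 8.59 degrees, less where a joint would pass 70% of its speed; a pose out of reach is approached as far as the arm can. A call with a number of a shift or a turn outside -1 to 1 is refused whole. A call with a gripper value outside its range is refused whole. The fingers move at their own pace and stop on an object; "grip_force" is the grip in N (left out, the last holds). Time passes only in rows, so rows that repeat a pose let the fingers close. It gives the time, the measured TCP pose, the force, the opening and the grip force at its end, in the units of the state.
- env.get_obs(): the state, without advancing time (a new reading comes with each control period).
- viewer.read_camera(name): name is "side" or "top"; returns the picture (384x512x3 uint8, red, green, blue); there is no depth.
- viewer.get_calibration(name): a dict with "fov_y" (degrees; the focal length in pixels is half the picture's height over the tangent of half this angle, whatever the lens; pixels are square), "cx", "cy" (the principal point, pixels), "k1" (the pictures are not rectified: a ray, as slopes to the right and down, at radius r is drawn at 1 + k1 r^2 times it, then the intrinsics apply), "position" and "orientation" of the camera in the world. Camera axes: x right, y up, looking along -z (the intrinsics and any distortion apply to the point x, -y, -z); pixel columns grow to the right and rows downward; lengths in m; the calibration is good to about 2 mm. A picture is of the moment at which its call begins. get_calibration takes no time and is no camera call.
- env.sign_off(): hands the job in; it is judged then, once.
Trained networks look in the newest picture that a camera, given by its name, has taken for a name from the list of things; names that differ only in an ending like _2 or _b are one class to them, and where a whole thing is asked for, a point or a joint stands for the part that bears it (a point fixed in the world has none). Each returns a list of dicts, best first, with "conf" (0 to 1); they miss things now and then, are a little off and sometimes report something else, mostly with a low value. They report only what shows in the picture. A call takes as long as a camera call.
- boxes_of(camera, target): "location" ([column, row] in pixels, amid what is visible of it).
- masks_of(camera, target): "pixels" (384x512 bool, what is visible of it) and "location" ([column, row] in pixels, amid what is visible of it).
The state is a dict: "time_s": time; "qpos": joint angles; "joint_velocities": joint speeds; "effort": joint torques, N m; "tool_pos": TCP position; "tool_rot": TCP orientation; "force": force on the tool from outside, world axes, zero at the start; "wrist_torque": the same for the moment, N m; "grip_width": finger opening in m; "grasp_force": force on a finger pad.
Only numpy, scipy, OpenCV 4.12 (cv2) and the standard library are available. Lean on these libraries where they do the work, as an engineer would, in place of code of your own. Each camera call takes 0.05 s, during which the arm holds its last target. There are 200 camera calls.

## Working session

There is one attempt and no reset: what is moved stays moved. The work goes in short steps, Python scripts to look and compute and a tool call to move; the robot and the scene stay as the last step left them, time stands still between calls to the robot, and variables do not carry over. Pictures are saved under pics/ and viewed, at most 10 in all, crops included, and the job is handed in when it is done.

Besides the shell and the picture viewer there is one more tool, called after "Call:" as name(argument=value, ...), one argument or row to a line, values as JSON. apply_moves: Moves the arm, as the interface text tells. Shifts and turns lie within -1 to 1; 1 stands for 0.2 m of shift or 1.5 rad of turn. Its arguments: {"type":"object","properties":{"moves":{"type":"array","items":{"type":"array","items":{"type":"number","minimum":-1,"maximum":1}}},"grip_force":{"type":"number"}},"required":["moves"]}

```bash
mkdir -p pics; cat > h.py <<'E'
import numpy as np,cv2
from scipy.spatial.transform import Rotation as R
from cell import env,viewer,boxes_of,masks_of
def cal(n):
    c=viewer.get_calibration(n); f=192/np.tan(np.radians(c['fov_y'])/2)
    return c,f,R.from_euler('xyz',c['orientation'],degrees=True).as_matrix(),np.array(c['position'])
def proj(n,P):
    c,f,M,p=cal(n); q=(np.atleast_2d(P)-p)@M
    s=np.c_[q[:,0],-q[:,1]]/-q[:,2:3]; r2=(s**2).sum(1,keepdims=True)
    return s*(1+c['k1']*r2)*f+[c['cx'],c['cy']]
def ray(n,uv):
    c,f,M,p=cal(n); d=(np.atleast_2d(uv)-[c['cx'],c['cy']])/f; s=d.copy()
    for _ in range(20): s=d/(1+c['k1']*(s**2).sum(1,keepdims=True))
    return p,np.c_[s[:,0],-s[:,1],-np.ones(len(s))]@M.T
def onz(n,uv,z):
    p,d=ray(n,uv); return p+d*((z-p[2])/d[:,2:3])
E
python3 - <<'E'
from h import *
for n in('side','top'):
    im=viewer.read_camera(n); cv2.imwrite(f'pics/{n}0.png',cv2.resize(im[:,:,::-1],(800,600),interpolation=cv2.INTER_CUBIC))
    np.save(f'pics/{n}0.npy',im)
    print(n,viewer.get_calibration(n))
    for t in 'stand stand_post big_tray_grip big_tray_hole small_tray_grip small_tray_hole flask_mid bowl_mid tumbler_mid shaker_mid'.split():
        print(t,[(np.round(b['location'],1).tolist(),round(b['conf'],2)) for b in boxes_of(n,t)][:5])
print(env.get_obs())
E
```

```text
side {'fov_y': 42.90107713171638, 'cx': 249.47288467296582, 'cy': 202.19560172778168, 'k1': -0.1703580065333034, 'position': array([ 0.29856817, -0.8332366 ,  1.17826427]), 'orientation': array([ 40.84722271,  -0.37760275, -14.13978254])}
stand [([206.4, 158.9], 0.97)]
stand_post [([207.9, 160.4], 0.88)]
big_tray_grip [([256.2, 342.4], 0.92)]
big_tray_hole [([255.8, 340.5], 0.94)]
small_tray_grip [([297.0, 231.7], 0.93)]
small_tray_hole [([298.0, 229.0], 0.85), ([254.1, 342.0], 0.74)]
flask_mid [([346.5, 269.0], 0.74)]
bowl_mid [([276.8, 167.3], 0.8)]
tumbler_mid [([206.3, 208.1], 0.85)]
shaker_mid []
top {'fov_y': 55.275791077549265, 'cx': 255.03278984300775, 'cy': 187.01644762825765, 'k1': -0.10705143995735149, 'position': array([0.33554908, 0.03423916, 1.15906888]), 'orientation': array([ 11.27102257,   1.12083424, -88.73990256])}
stand [([162.2, 215.9], 0.76)]
stand_post [([158.8, 213.5], 0.72)]
big_tray_grip [([201.6, 150.9], 0.75)]
big_tray_hole [([372.4, 221.7], 0.58)]
small_tray_grip [([273.0, 159.2], 0.55)]
small_tray_hole [([271.3, 156.8], 0.8)]
flask_mid []
bowl_mid [([201.0, 150.5], 0.78)]
tumbler_mid [([232.1, 234.2], 0.79), ([366.5, 127.6], 0.63)]
shaker_mid [([311.9, 244.5], 0.6), ([157.8, 215.9], 0.2)]
{'time_s': 1.1, 'qpos': array([-68.17454966,  18.3916113 ,  -4.01633419,  83.10729155,
         1.29384415,  78.54116975,  -3.2585736 ]), 'joint_velocities': array([-0.04632816, -0.00961128, -0.03879138,  0.08627249, -0.0541879 ,
        0.04285195,  0.00513053]), 'effort': array([-8.18251428e-04, -4.91113865e+01, -4.03625015e-01, -3.12783051e+01,
       -6.37570303e-02,  3.33712797e-02,  1.24140037e-06]), 'tool_pos': array([0.23315105, 0.60676813, 0.22259237]), 'tool_rot': array([1.79995003e+02, 1.53148990e-03, 1.58984759e+02]), 'force': array([-0.5526421 , -0.44788115,  0.65197952]), 'wrist_torque': array([-0.06617314,  0.0499574 , -0.00187427]), 'grasp_force': 0.0, 'grip_width': 0.08701472186534986}
```

View pics/top0.png

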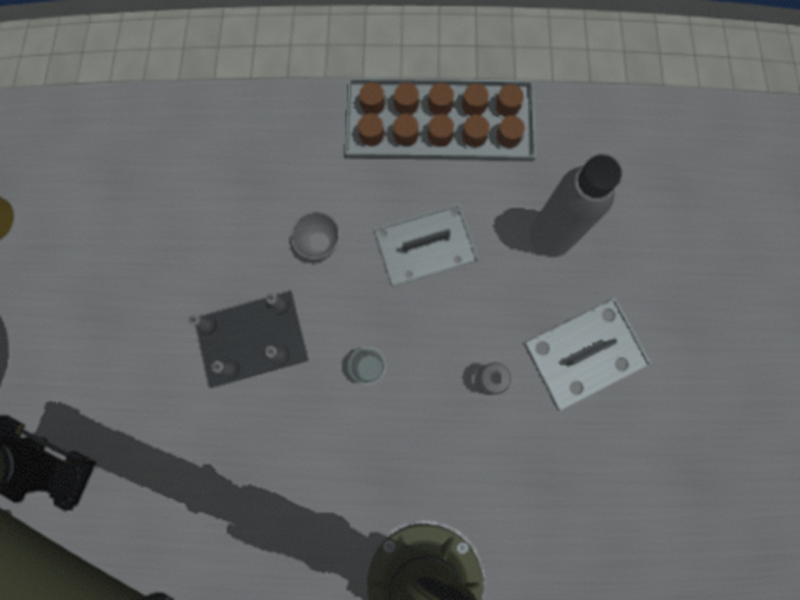

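View pics/side0.png

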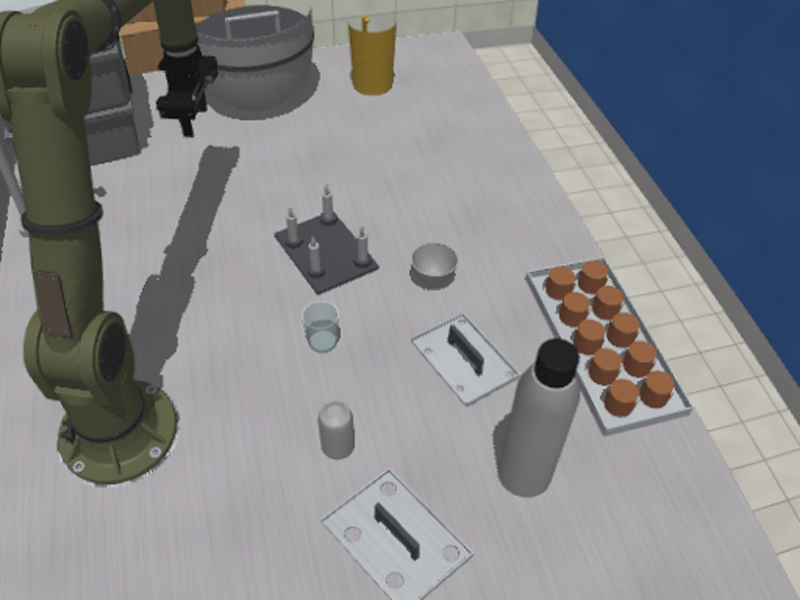

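```bash
cat > fit.py <<'E'
from h import *
from scipy.optimize import minimize
H=[(.05,.078),(.05,-.078),(-.05,.053),(-.05,-.053)]
def box(x0,x1,y0,y1,z0,z1): return np.array([(x,y,z) for x in(x0,x1) for y in(y0,y1) for z in(z0,z1)])
def cyl(cx,cy,z0,r0,z1,r1,n=16):
    a=np.arange(n)*2*np.pi/n; return np.r_[np.c_[cx+r0*np.cos(a),cy+r0*np.sin(a),0*a+z0],np.c_[cx+r1*np.cos(a),cy+r1*np.sin(a),0*a+z1]]
def tray(lx,ly,d,dz=0):
    X,Y=lx/2,ly/2; t=.002
    parts=[box(-X,X,-Y,Y,0,.005),box(X-t,X,-Y,Y,0,.013),box(-X,X,Y-t,Y,0,.013),box(-X,X,-Y,-Y+t,0,.013),box(-.005,.005,-.05,.05,.024,.055)]
    return parts,[cyl(x,y,.005,d/2,.005,d/2) for x,y in H]
def stand():
    p=[box(-.075,.075,-.105,.105,0,.012)]
    for x,y in H: p+=[cyl(x,y,0,.019,.025,.019),cyl(x,y,.025,.011,.09,.011),cyl(x,y,.09,.011,.092,.009),cyl(x,y,.092,.0045,.105,.0045),cyl(x,y,.105,.0045,.117,.0015)]
    return p,[]
MOD={'stand':stand(),'big':tray(.150,.210,.027),'small':tray(.126,.186,.014)}
def world(P,q,z=0):
    c,s=np.cos(q[2]),np.sin(q[2]); return P@np.array([[c,-s,0],[s,c,0],[0,0,1]]).T+[q[0],q[1],z]
def render(n,name,q,z=0):
    m=np.zeros((384*2,512*2),np.uint8); 
    for p in MOD[name][0]:
        h=cv2.convexHull((proj(n,world(p,q,z))*2*16+8).astype(np.float32)).round().astype(np.int32)
        cv2.fillPoly(m,[h],1,lineType=cv2.LINE_8,shift=4)
    return cv2.resize(m.astype(np.float32),(512,384),interpolation=cv2.INTER_AREA)
def fit(name,masks,q0,z=0):
    def cost(q):
        t=0
        for n,m in masks.items():
            r=render(n,name,q,z); t+=np.abs(r-m).sum()/m.sum()
        return t
    r=minimize(cost,q0,method='Nelder-Mead',options=dict(initial_simplex=np.array(q0)+np.array([[0,0,0],[.02,0,0],[0,.02,0],[0,0,.1]]),xatol=1e-4,fatol=1e-4,maxiter=200))
    return r.x,r.fun
E
python3 - <<'E'
from fit import *
o={}
init={'stand':((250,340),.2),'big':((587,354),.4),'small':((426,245),.25)}
nm={'stand':'stand','big':'big_tray_grip','small':'small_tray_grip'}
for n in('side','top'): viewer.read_camera(n)
for k in init:
    ms={}
    for n in('side','top'):
        L=masks_of(n,nm[k]); 
        for b in L[:3]: print(k,n,round(b['conf'],2),np.round(b['location']),b['pixels'].sum())
        ms[n]=L
    p=onz('top',np.array(init[k][0])/1.5625,0)[0]; q0=[p[0],p[1],init[k][1]]; print('q0',q0)
    M={}
    for n in ms:
        c=proj(n,[[q0[0],q0[1],0.02]])[0]
        L=[b for b in ms[n] if np.hypot(*(np.array(b['location'])-c))<25]
        if L: M[n]=L[0]['pixels'].astype(np.float32)
    np.savez(f'pics/m_{k}.npz',**M)
    for sub in [list(M)]+[[n] for n in M]:
        print(k,sub,*[np.round(v,4) for v in fit(k,{n:M[n] for n in sub},q0)])
for t,z in dict(flask_mid=.17,bowl_mid=.03,tumbler_mid=.04,shaker_mid=.055).items():
    for n in('side','top'):
        for b in masks_of(n,t)[:2]: print(t,n,round(b['conf'],2),onz(n,b['location'],z)[0].round(3))
E
```

```text
stand side 0.93 [205. 160.] 2239
stand top 0.73 [160. 217.] 3078
q0 [np.float64(0.46033650637916335), np.float64(0.3651348688596702), 0.2]Traceback (most recent call last):
  File "<stdin>", line 20, in <module>
  File "fit.py", line 30, in fit
    r=minimize(cost,q0,method='Nelder-Mead',options=dict(initial_simplex=np.array(q0)+np.array([[0,0,0],[.02,0,0],[0,.02,0],[0,0,.1]]),xatol=1e-4,fatol=1e-4,maxiter=200))
    res = _minimize_neldermead(fun, x0, args, callback, bounds=bounds,
                               **options)
    fxcc = func(xcc)
    fx = function(np.copy(x), *(wrapper_args + args))
  File "fit.py", line 28, in cost
    r=render(n,name,q,z); t+=np.abs(r-m).sum()/m.sum()
  File "fit.py", line 21, in render
    h=cv2.convexHull((proj(n,world(p,q,z))*2*16+8).astype(np.float32)).round().astype(np.int32)
                      ~~~~^^^^^^^^^^^^^^^^
  File "h.py", line 8, in proj
    c,f,M,p=cal(n); q=(np.atleast_2d(P)-p)@M
            ~~~^^^
  File "h.py", line 5, in cal
    c=viewer.get_calibration(n); f=192/np.tan(np.radians(c['fov_y'])/2)
ValueError: time passes only in moves, steps and waits
```

```bash
sed -i 's/^def cal/import functools\n@functools.lru_cache\ndef cal/' h.py
cat > m0.py <<'E'
from fit import *
init={'stand':((250,340),.2),'big':((587,354),.4),'small':((426,245),.25)}
nm={'stand':'stand','big':'big_tray_grip','small':'small_tray_grip'}
for n in('side','top'): viewer.read_camera(n)
for k in init:
    ms={n:masks_of(n,nm[k]) for n in('side','top')}
    p=onz('top',np.array(init[k][0])/1.5625,0)[0]; q0=[p[0],p[1],init[k][1]]
    M={}
    for n in ms:
        c=proj(n,[[q0[0],q0[1],0.02]])[0]
        L=[b for b in ms[n] if np.hypot(*(np.array(b['location'])-c))<25]
        if L: M[n]=L[0]['pixels'].astype(np.float32)
    np.savez(f'pics/m_{k}.npz',**M)
    for sub in [list(M)]+([[n] for n in M] if len(M)>1 else []):
        print(k,sub,*[np.round(v,4) for v in fit(k,{n:M[n] for n in sub},q0)],flush=True)
for t,z in dict(flask_mid=.17,bowl_mid=.03,tumbler_mid=.04,shaker_mid=.055).items():
    for n in('side','top'):
        for b in masks_of(n,t)[:2]: print(t,n,round(b['conf'],2),onz(n,b['location'],z)[0].round(3))
E
time python3 m0.py
```

```text
stand ['side', 'top'] [0.4622 0.3644 0.2854] 0.116
stand ['side'] [0.4622 0.367  0.2867] 0.0785
stand ['top'] [0.463  0.3638 0.2909] 0.029
big ['side', 'top'] [ 0.4463 -0.3212  0.4701] 0.2058
big ['side'] [ 0.4453 -0.3202  0.4581] 0.0905
big ['top'] [ 0.4466 -0.3217  0.4714] 0.108
small ['side', 'top'] [0.6671 0.01   0.323 ] 0.0949
small ['side'] [0.667  0.0122 0.3145] 0.034
small ['top'] [0.6683 0.0083 0.3388] 0.0429
flask_mid side 0.82 [ 0.693 -0.253  0.17 ]
flask_mid side 0.53 [ 0.382 -0.2    0.17 ]
flask_mid top 0.83 [ 0.703 -0.263  0.17 ]
flask_mid top 0.46 [ 0.431 -0.271  0.17 ]
bowl_mid top 0.55 [0.68  0.233 0.03 ]
bowl_mid top 0.19 [ 0.656 -0.     0.03 ]
tumbler_mid side 0.97 [0.414 0.126 0.04 ]
tumbler_mid side 0.34 [0.456 0.33  0.04 ]
tumbler_mid top 0.75 [0.408 0.127 0.04 ]
shaker_mid side 0.94 [ 0.385 -0.121  0.055]
shaker_mid top 0.71 [ 0.389 -0.107  0.055]
shaker_mid top 0.58 [0.67  0.223 0.055]
real	0m10.711s
user	0m4.362s
sys	0m1.283s
```

```bash
cat > ov.py <<'E'
from fit import *
def crop(n,im,items,c,s=4,w=200,h=150):
    """items: (name,q,z); outlines at scale s"""
    o=np.array(c)-[w/s/2,h/s/2]; A=np.array([[s,0,-o[0]*s],[0,s,-o[1]*s]],float)
    out=cv2.warpAffine(im[:,:,::-1].copy(),A,(w,h),flags=cv2.INTER_CUBIC)
    out=cv2.convertScaleAbs(out,alpha=1.4)
    for name,q,z in items:
        for p in MOD[name][0]+MOD[name][1]:
            hh=cv2.convexHull(((proj(n,world(p,q,z))-o)*s*16).astype(np.float32)).round().astype(np.int32)
            cv2.polylines(out,[hh],True,(0,255,0) if len(p)<20 else (0,0,255),1,cv2.LINE_AA,4)
    return out
E
python3 - <<'E'
from ov import *
Q={'stand':(.4624,.3652,.288),'big':(.446,-.3212,.466),'small':(.6675,.010,.327)}
rows=[]
for n in('side','top'):
    im=np.load(f'pics/{n}0.npy')
    rows.append(np.hstack([crop(n,im,[(k,q,0)],proj(n,[[q[0],q[1],.03]])[0],3,266,300) for k,q in Q.items()]))
cv2.imwrite('pics/ov0.png',np.vstack(rows))
E
```

```text
(no output)
```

View pics/ov0.png

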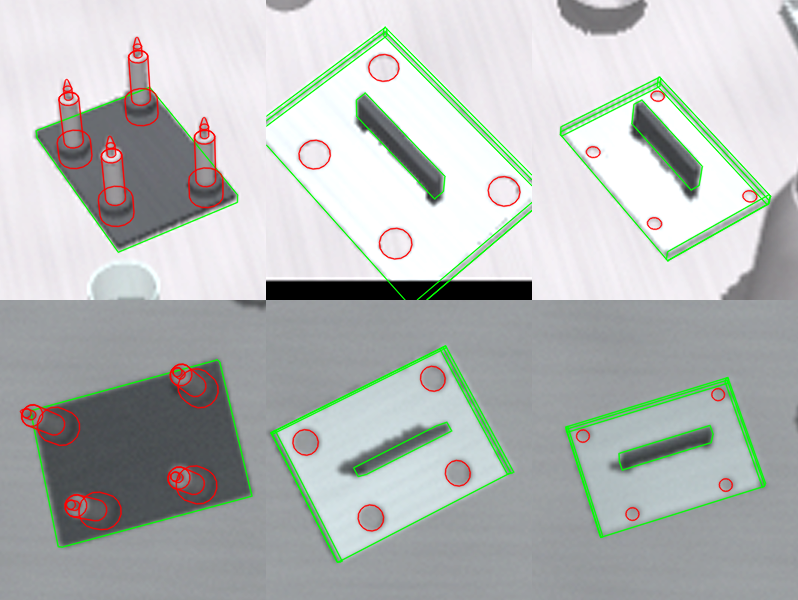

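The overlay shows all three models within about 1 px in both views: posts, holes and handles line up, and wide-spaced holes face away from the robot on all three.

```bash
cat > plan.py <<'E'
from h import *
def plan(W,start=None):
    """W: list of (x,y,z,yawdeg or None); prints scaled rows, one call each"""
    if start is None:
        o=env.get_obs(); start=[*o['tool_pos'],o['tool_rot'][2]]; print('t',o['time_s'],np.round(start,4),np.round(o['tool_rot'],2),o['grip_width'])
    c=np.array(start,float)
    for w in W:
        y=np.radians(c[3]); T=np.array([[np.cos(y),np.sin(y),0],[np.sin(y),-np.cos(y),0],[0,0,-1]])
        yw=c[3] if w[3] is None else w[3]
        s=T@(np.array(w[:3])-c[:3])/.2; r=-((yw-c[3]+180)%360-180)*np.pi/180/1.5
        print(w,np.round(s,4).tolist(),'rz',round(r,4),'' if abs(s).max()<=1 else 'TOO FAR'); c=np.array([*w[:3],yw])
E
python3 -c "
from plan import *
plan([(.36,.50,.25,116.7),(.51,.34,.25,None),(.55,.15,.25,None),(.54,-.04,.25,None),(.49,-.2,.22,None),(.446,-.3212,.15,None),(.446,-.3212,.02,None)])"
```

```text
t 2.1 [  0.2331   0.6068   0.2226 158.9873] [179.99   0.   158.99] 0.08684082782003952
(0.36, 0.5, 0.25, 116.7) [-0.7837, -0.271, -0.137] rz 0.492 
(0.51, 0.34, 0.25, None) [-1.0517, 0.3106, 0.0] rz -0.0 TOO FAR
(0.55, 0.15, 0.25, None) [-0.9386, -0.2482, 0.0] rz -0.0 
(0.54, -0.04, 0.25, None) [-0.8262, -0.4715, 0.0] rz -0.0 
(0.49, -0.2, 0.22, None) [-0.6024, -0.5828, 0.15] rz -0.0 
(0.446, -0.3212, 0.15, None) [-0.4425, -0.4688, 0.35] rz -0.0 
(0.446, -0.3212, 0.02, None) [0.0, 0.0, 0.65] rz -0.0
```

Call:
apply_moves(
  moves=[
    [-0.39,-0.135,-0.137,0,0,0.25,1],
    [-0.784,-0.271,-0.137,0,0,0.492,1],
    [-0.784,-0.271,-0.137,0,0,0.492,1],
    [-0.784,-0.271,-0.137,0,0,0.492,1],
    [-0.784,-0.271,-0.137,0,0,0.492,1],
    [-0.784,-0.271,-0.137,0,0,0.492,1],
  ],
)

```text
time_s: 2.7
tool_pos: [0.361, 0.4993, 0.2503]
tool_rot: [180.0, -0.0, 116.6]
force: [-1.4, -0.2, 0.3]
grip_width: 0.0868
grasp_force: 0.0
```

Call:
apply_moves(
  moves=[
    [-1,0.31,0,0,0,0,1],
    [-1,0.31,0,0,0,0,1],
    [-1,0.31,0,0,0,0,1],
    [-1,0.31,0,0,0,0,1],
    [-1,0.31,0,0,0,0,1],
  ],
)

```text
time_s: 3.2
tool_pos: [0.5102, 0.3426, 0.2501]
tool_rot: [179.9, 0.2, 116.4]
force: [0.2, 0.2, 0.6]
grip_width: 0.0868
grasp_force: 0.0
```

Call:
apply_moves(
  moves=[
    [-0.94,-0.25,0,0,0,0,1],
    [-0.94,-0.25,0,0,0,0,1],
    [-0.94,-0.25,0,0,0,0,1],
    [-0.94,-0.25,0,0,0,0,1],
  ],
)

```text
time_s: 3.6
tool_pos: [0.545, 0.1575, 0.2501]
tool_rot: [180.0, 0.0, 117.0]
force: [-0.0, -0.4, -1.0]
grip_width: 0.0871
grasp_force: 0.0
```

Call:
apply_moves(
  moves=[
    [-0.83,-0.47,0,0,0,0,1],
    [-0.83,-0.47,0,0,0,0,1],
    [-0.83,-0.47,0,0,0,0,1],
    [-0.83,-0.47,0,0,0,0,1],
  ],
)

```text
time_s: 4.0
tool_pos: [0.5353, -0.0337, 0.2502]
tool_rot: [180.0, 0.0, 116.9]
force: [0.6, -0.4, -0.8]
grip_width: 0.0866
grasp_force: 0.0
```

Call:
apply_moves(
  moves=[
    [-0.6,-0.58,0.15,0,0,0,1],
    [-0.6,-0.58,0.15,0,0,0,1],
    [-0.6,-0.58,0.15,0,0,0,1],
    [-0.6,-0.58,0.15,0,0,0,1],
    [-0.6,-0.58,0.15,0,0,0,1],
  ],
)

```text
time_s: 4.5
tool_pos: [0.4846, -0.1939, 0.2197]
tool_rot: [-180.0, 0.0, 116.6]
force: [0.6, 1.0, 0.6]
grip_width: 0.0872
grasp_force: 0.0
```

```bash
python3 -c "
from plan import *
plan([(.446,-.3212,.12,116.7),(.446,-.3212,.02,None)])"
```

```text
t 4.5 [  0.4846  -0.1939   0.2197 116.5776] [-1.7995e+02  1.0000e-02  1.1658e+02] 0.087185476013787
(0.446, -0.3212, 0.12, 116.7) [-0.483, -0.4572, 0.4984] rz -0.0014 
(0.446, -0.3212, 0.02, None) [0.0, 0.0, 0.5] rz -0.0
```

Call:
apply_moves(
  moves=[
    [-0.47,-0.46,0.3,0,0,0,1],
    [-0.47,-0.46,0.3,0,0,0,1],
    [-0.47,-0.46,0.3,0,0,0,1],
    [-0.47,-0.46,0.5,0,0,0,1],
    [-0.47,-0.46,0.5,0,0,0,1],
    [-0.47,-0.46,0.5,0,0,0,1],
    [-0.47,-0.46,0.5,0,0,0,1],
  ],
)

```text
time_s: 5.2
tool_pos: [0.4484, -0.3152, 0.1216]
tool_rot: [179.9, 0.1, 116.9]
force: [0.4, 0.6, -0.3]
grip_width: 0.087
grasp_force: 0.0
```

```bash
python3 -c "
from plan import *
plan([(.446,-.3212,.02,116.7)])"
```

```text
t 5.2 [  0.4484  -0.3152   0.1216 116.9471] [1.7988e+02 8.0000e-02 1.1695e+02] 0.0869554930938895
(0.446, -0.3212, 0.02, 116.7) [-0.0213, -0.0246, 0.5081] rz 0.0029
```

Call:
apply_moves(
  moves=[
    [-0.021,-0.025,0.15,0,0,0,1],
    [-0.021,-0.025,0.3,0,0,0,1],
    [-0.021,-0.025,0.4,0,0,0,1],
    [-0.021,-0.025,0.508,0,0,0,1],
    [-0.021,-0.025,0.508,0,0,0,1],
    [-0.021,-0.025,0.508,0,0,0,1],
  ],
)

```text
time_s: 5.8
tool_pos: [0.4451, -0.3222, 0.0198]
tool_rot: [179.9, 0.1, 116.8]
force: [0.1, -1.1, -0.4]
grip_width: 0.087
grasp_force: 0.0
```

```bash
python3 -c "
from plan import *
plan([(.446,-.3212,.02,116.7)])"
```

```text
t 5.8 [ 4.451000e-01 -3.222000e-01  1.980000e-02  1.168131e+02] [1.7992e+02 7.0000e-02 1.1681e+02] 0.08703234443916433
(0.446, -0.3212, 0.02, 116.7) [0.0023, 0.0064, -0.001] rz 0.0013
```

Within 1.3 mm. Close, then lift.

Call:
apply_moves(
  moves=[
    [0.002,0.006,0,0,0,0,0],
    [0.002,0.006,0,0,0,0,0],
    [0.002,0.006,0,0,0,0,0],
    [0.002,0.006,0,0,0,0,0],
    [0.002,0.006,0,0,0,0,0],
    [0.002,0.006,0,0,0,0,0],
    [0.002,0.006,0,0,0,0,0],
    [0.002,0.006,0,0,0,0,0],
  ],
  grip_force=50,
)

```text
time_s: 6.6
tool_pos: [0.4443, -0.3216, 0.0183]
tool_rot: [-180.0, -0.0, 116.7]
force: [-0.7, 0.1, -0.2]
grip_width: 0.0311
grasp_force: 0.0
```

```bash
python3 -c "
from plan import *
o=env.get_obs();print(o['grip_width'],o['grasp_force'],o['tool_pos'])
plan([(.455,-.30,.22,None),(.52,-.14,.22,None),(.55,.04,.22,None),(.54,.2,.22,None),(.4624,.3652,.22,106.5)])"
```

```text
0.031088289740665395 0.0 [ 0.44433098 -0.32158086  0.01827531]
t 6.6 [ 4.443000e-01 -3.216000e-01  1.830000e-02  1.166944e+02] [-1.8000e+02 -1.0000e-02  1.1669e+02] 0.031088289740665395
(0.455, -0.3, 0.22, None) [0.0724, 0.0961, -1.0086] rz -0.0 TOO FAR
(0.52, -0.14, 0.22, None) [0.5687, 0.6497, 0.0] rz -0.0 
(0.55, 0.04, 0.22, None) [0.7367, 0.5383, 0.0] rz -0.0 
(0.54, 0.2, 0.22, None) [0.7372, 0.3147, 0.0] rz -0.0 
(0.4624, 0.3652, 0.22, 106.5) [0.9123, 0.0244, 0.0] rz 0.1186
```

Call:
apply_moves(
  moves=[
    [0,0,0,0,0,0,0],
    [0,0,0,0,0,0,0],
    [0,0,0,0,0,0,0],
    [0,0,0,0,0,0,0],
    [0,0,0,0,0,0,0],
    [0,0,0,0,0,0,0],
  ],
)

```text
time_s: 7.2
tool_pos: [0.4446, -0.3214, 0.0183]
tool_rot: [180.0, 0.0, 116.7]
force: [0.7, 0.5, -1.0]
grip_width: 0.0099
grasp_force: 50.0
```

Call:
apply_moves(
  moves=[
    [0,0,-0.02,0,0,0,0],
    [0,0,-0.1,0,0,0,0],
    [0,0,-0.25,0,0,0,0],
    [0,0,-0.4,0,0,0,0],
    [0,0,-0.55,0,0,0,0],
    [0,0,-0.7,0,0,0,0],
    [0,0,-0.85,0,0,0,0],
    [0,0,-1,0,0,0,0],
    [0,0,-1,0,0,0,0],
  ],
)

```text
time_s: 8.1
tool_pos: [0.4459, -0.3237, 0.2234]
tool_rot: [179.7, 0.4, 116.6]
force: [-0.2, -1.2, -3.2]
grip_width: 0.0093
grasp_force: 50.0
```

```bash
python3 -c "
from plan import *
plan([(.52,-.14,.22,None),(.55,.04,.22,None),(.54,.2,.22,None),(.4624,.3652,.22,106.5)])"
```

```text
t 8.1 [  0.4459  -0.3237   0.2234 116.6382] [179.69   0.36 116.64] 0.009297192290709144
(0.52, -0.14, 0.22, None) [0.6548, 0.743, 0.0172] rz -0.0 
(0.55, 0.04, 0.22, None) [0.7372, 0.5376, 0.0] rz -0.0 
(0.54, 0.2, 0.22, None) [0.7375, 0.314, 0.0] rz -0.0 
(0.4624, 0.3652, 0.22, 106.5) [0.9123, 0.0235, 0.0] rz 0.118
```

Call:
apply_moves(
  moves=[
    [0.06,0.08,0,0,0,0,0],
    [0.16,0.19,0,0,0,0,0],
    [0.28,0.32,0,0,0,0,0],
    [0.41,0.46,0.01,0,0,0,0],
    [0.54,0.61,0.01,0,0,0,0],
    [0.65,0.74,0.015,0,0,0,0],
  ],
)

```text
time_s: 8.7
tool_pos: [0.5178, -0.1369, 0.2145]
tool_rot: [-180.0, -0.1, 116.7]
force: [-0.3, -0.2, -3.2]
grip_width: 0.0093
grasp_force: 50.0
```

Call:
apply_moves(
  moves=[
    [0.15,0.11,0,0,0,0,0],
    [0.3,0.22,0,0,0,0,0],
    [0.45,0.33,0,0,0,0,0],
    [0.6,0.44,0,0,0,0,0],
    [0.74,0.54,0,0,0,0,0],
  ],
)

```text
time_s: 9.2
tool_pos: [0.5474, 0.0432, 0.2144]
tool_rot: [-179.9, -0.0, 116.7]
force: [0.6, 0.4, -4.2]
grip_width: 0.0095
grasp_force: 50.0
```

Call:
apply_moves(
  moves=[
    [0.18,0.08,0,0,0,0,0],
    [0.36,0.16,0,0,0,0,0],
    [0.54,0.23,0,0,0,0,0],
    [0.66,0.28,0,0,0,0,0],
    [0.74,0.31,0,0,0,0,0],
  ],
)

```text
time_s: 9.7
tool_pos: [0.5357, 0.2041, 0.2142]
tool_rot: [-179.9, -0.0, 116.9]
force: [0.8, -1.2, -3.9]
grip_width: 0.0096
grasp_force: 50.0
```

```bash
python3 -c "
from plan import *
plan([(.4624,.3652,.20,106.5)])"
```

```text
t 9.7 [  0.5357   0.2041   0.2142 116.8519] [-1.7988e+02 -2.0000e-02  1.1685e+02] 0.00959317231363872
(0.4624, 0.3652, 0.2, 106.5) [0.8842, 0.0369, 0.0711] rz 0.1204
```

Call:
apply_moves(
  moves=[
    [0.15,0.01,0.01,0,0,0.02,0],
    [0.32,0.02,0.03,0,0,0.05,0],
    [0.5,0.025,0.05,0,0,0.08,0],
    [0.67,0.03,0.07,0,0,0.1,0],
    [0.8,0.035,0.07,0,0,0.115,0],
    [0.87,0.037,0.07,0,0,0.12,0],
    [0.884,0.037,0.07,0,0,0.12,0],
    [0.884,0.037,0.07,0,0,0.12,0],
    [0.884,0.037,0.07,0,0,0.12,0],
  ],
)

```text
time_s: 10.6
tool_pos: [0.4654, 0.3611, 0.2012]
tool_rot: [180.0, 0.1, 106.2]
force: [0.6, -0.3, -3.1]
grip_width: 0.0094
grasp_force: 50.0
```

```bash
cat > chk.py <<'E'
from ov import *
import sys
# usage: chk.py traykey out  : fit tray relative to tool with z known, overlay
k,out=sys.argv[1:3]
o=env.get_obs(); t=o['tool_pos']; q0=[t[0],t[1],np.radians(o['tool_rot'][2]-90)]; z=t[2]-.020
print(o['time_s'],np.round(t,4),np.round(o['tool_rot'],2),o['force'],'tool q',np.round(q0,4))
rows=[]
for n in('side','top'):
    im=viewer.read_camera(n); np.save(f'pics/{out}_{n}.npy',im)
    c=proj(n,[[t[0],t[1],.1]])[0]
    rows.append(crop(n,im,[('stand',(.4624,.3652,.288),0),(k,q0,z)],c,5,400,600))
cv2.imwrite(f'pics/{out}.png',np.hstack(rows))
E
python3 chk.py big c1
```

```text
10.6 [0.4654 0.3611 0.2012] [1.8000e+02 8.0000e-02 1.0624e+02] [ 0.64802616 -0.34614465 -3.09230233] tool q [0.4654 0.3611 0.2834]
```

View pics/c1.png

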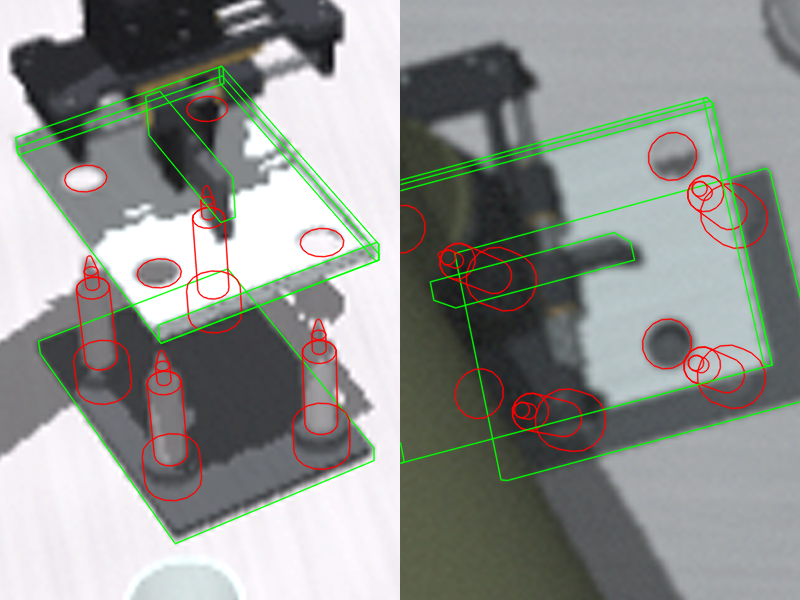

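```bash
cat > gf.py <<'E'
from ov import *
def outl(name,n,q,z):
    """contour polylines (image px) used for edge alignment"""
    P,Ho=MOD[name]; L=[]
    if name=='stand':
        L=[cv2.convexHull(proj(n,world(p,q,z)).astype(np.float32))[:,0] for p in P]
    else:
        L=[cv2.convexHull(proj(n,world(np.vstack(P[:1]),q,z)).astype(np.float32))[:,0]]+[proj(n,world(h[:16],q,z)) for h in Ho]
    return L
def samp(L,step=.5):
    X,N=[],[]
    for c in L:
        c=np.vstack([c,c[:1]])
        for a,b in zip(c[:-1],c[1:]):
            d=b-a; l=np.hypot(*d)
            if l<.05: continue
            k=max(1,int(round(l/step))); t=(np.arange(k)+.5)/k
            X.append(a+t[:,None]*d); N.append(np.tile([d[1]/l,-d[0]/l],(k,1)))
    return np.vstack(X),np.vstack(N)
def gfit(name,n,im,q0,z,r=.008,fixyaw=False):
    g=cv2.GaussianBlur(cv2.cvtColor(im,cv2.COLOR_RGB2GRAY).astype(np.float32),(0,0),.8)
    gx,gy=cv2.Sobel(g,cv2.CV_32F,1,0),cv2.Sobel(g,cv2.CV_32F,0,1)
    def cost(q):
        q=np.array(q); 
        X,N=samp(outl(name,n,q,z)); m=X.astype(np.float32)
        a=cv2.remap(gx,m[:,None,0],m[:,None,1],cv2.INTER_LINEAR)[:,0]; b=cv2.remap(gy,m[:,None,0],m[:,None,1],cv2.INTER_LINEAR)[:,0]
        return -np.minimum(np.abs(a*N[:,0]+b*N[:,1]),150).mean()
    best=None
    for dx in(-r/2,0,r/2):
        for dy in(-r/2,0,r/2):
            s=np.array(q0)+[dx,dy,0]
            f=(lambda v:cost([v[0],v[1],q0[2]])) if fixyaw else cost
            d=2 if fixyaw else 3
            R_=minimize(f,s[:d],method='Nelder-Mead',options=dict(initial_simplex=s[:d]+np.vstack([np.zeros(d),np.diag([.003,.003,.02][:d])]),xatol=5e-5,fatol=1e-3,maxiter=120))
            if best is None or R_.fun<best.fun: best=R_
    return best.x,best.fun
E
python3 - <<'E'
from gf import *
I={n:np.load(f'pics/{n}0.npy') for n in('side','top')}
Q={'stand':(.4624,.3652,.288),'big':(.446,-.3212,.466),'small':(.6675,.010,.327)}
for k,q in Q.items():
    for n in I: print(k,n,*[np.round(v,4) for v in gfit(k,n,I[n],q,0)])
t=(.4654,.3611,.2834)
for n in I:
    im=np.load(f'pics/c1_{n}.npy')
    print('c1 big',n,*[np.round(v,4) for v in gfit('big',n,im,t,.2012-.0185)],*[np.round(v,4) for v in gfit('big',n,im,t,.2012-.0185,fixyaw=True)])
    print('c1 stand',n,*[np.round(v,4) for v in gfit('stand',n,im,Q['stand'],0)])
E
```

```text
stand side [0.4614 0.366  0.2986] -89.0654
stand top [0.4628 0.3644 0.2967] -68.6516
big side [ 0.4492 -0.3224  0.4684] -53.6169
big top [ 0.447  -0.3243  0.466 ] -93.6621
small side [0.6697 0.0178 0.3258] -79.6784
small top [0.6712 0.0072 0.321 ] -38.2092
c1 big side [0.4661 0.3639 0.2857] -97.3738 [0.4662 0.364 ] -97.3326
c1 stand side [0.4605 0.3669 0.315 ] -74.1835
c1 big top [0.4625 0.3599 0.2943] -54.9124 [0.463  0.3602] -54.5483
c1 stand top [0.4636 0.3647 0.3073] -40.4695
```

```bash
python3 -c "
from plan import *
plan([(.4625,.3645,.143,107.0)])"
```

```text
t 10.7 [  0.4653   0.3614   0.2014 106.2347] [1.7999e+02 4.0000e-02 1.0623e+02] 0.010030880072592814
(0.4625, 0.3645, 0.143, 107.0) [0.0187, -0.0091, 0.2921] rz -0.0089
```

Call:
apply_moves(
  moves=[
    [0.01,-0.005,0.08,0,0,-0.005,0],
    [0.019,-0.009,0.18,0,0,-0.009,0],
    [0.019,-0.009,0.25,0,0,-0.009,0],
    [0.019,-0.009,0.292,0,0,-0.009,0],
    [0.019,-0.009,0.292,0,0,-0.009,0],
    [0.019,-0.009,0.292,0,0,-0.009,0],
    [0.019,-0.009,0.292,0,0,-0.009,0],
    [0.019,-0.009,0.292,0,0,-0.009,0],
  ],
)

```text
time_s: 11.5
tool_pos: [0.462, 0.3667, 0.1439]
tool_rot: [179.9, -0.0, 107.2]
force: [-0.2, 0.1, -2.5]
grip_width: 0.0099
grasp_force: 50.0
```

```bash
sed -i 's/(.4624,.3652,.288)/(.4621,.3652,.296)/; s/-.020$/-.0185/' chk.py; cat >> chk.py <<'E'
from gf import *
for n in('side','top'):
    im=np.load(f'pics/{out}_{n}.npy')
    print(k,n,*[np.round(v,4) for v in gfit(k,n,im,q0,z)])
E
python3 chk.py big c2
```

```text
11.5 [0.462  0.3667 0.1439] [ 1.7991e+02 -4.0000e-02  1.0716e+02] [-0.22566577  0.10049018 -2.49250948] tool q [0.462  0.3667 0.2995]
big side [0.4628 0.3694 0.2935] -103.8925
big top [0.4588 0.3646 0.3132] -57.7333
```

View pics/c2.png

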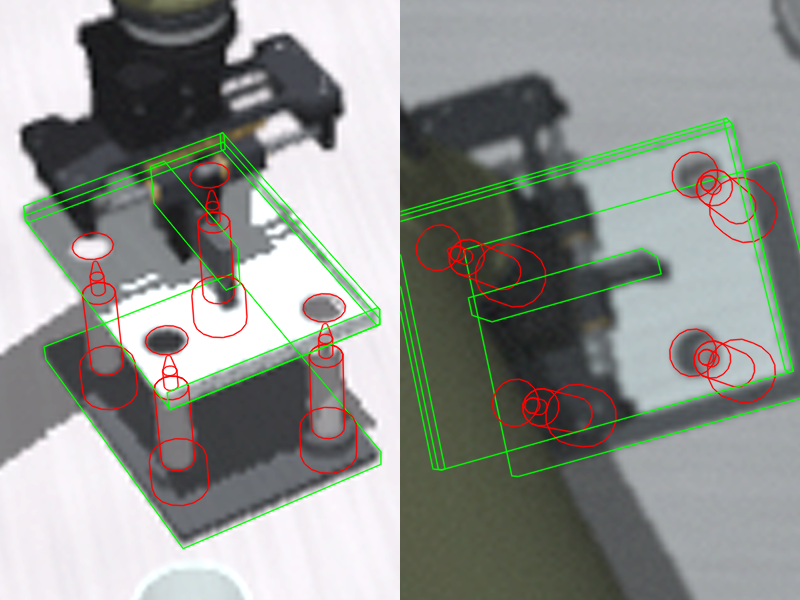

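```bash
python3 -c "
from plan import *
plan([(.4625,.365,.1135,107.0),(.4625,.365,.0835,107.0)])"
```

```text
t 11.6 [  0.4617   0.3665   0.1436 107.1615] [ 1.7994e+02 -3.0000e-02  1.0716e+02] 0.00960107780682684
(0.4625, 0.365, 0.1135, 107.0) [-0.0085, 0.0014, 0.1505] rz 0.0019 
(0.4625, 0.365, 0.0835, 107.0) [0.0, 0.0, 0.15] rz -0.0
```

Call:
apply_moves(
  moves=[
    [-0.009,0.001,0,0,0,0.002,0],
    [-0.009,0.001,0.05,0,0,0.002,0],
    [-0.009,0.001,0.1,0,0,0.002,0],
    [-0.009,0.001,0.145,0,0,0.002,0],
    [-0.009,0.001,0.145,0,0,0.002,0],
    [-0.009,0.001,0.145,0,0,0.002,0],
    [-0.009,0.001,0.145,0,0,0.002,0],
  ],
)

```text
time_s: 12.3
tool_pos: [0.4624, 0.3649, 0.1143]
tool_rot: [180.0, -0.0, 107.0]
force: [-1.2, -0.5, -3.6]
grip_width: 0.0097
grasp_force: 50.0
```

```bash
python3 chk.py big c3
```

```text
12.3 [0.4624 0.3649 0.1143] [ 1.7996e+02 -2.0000e-02  1.0699e+02] [-1.17771341 -0.45050614 -3.59248052] tool q [0.4624 0.3649 0.2965]
big side [0.4624 0.3696 0.2917] -98.3404
big top [0.4593 0.3634 0.3148] -53.3131
```

View pics/c3.png

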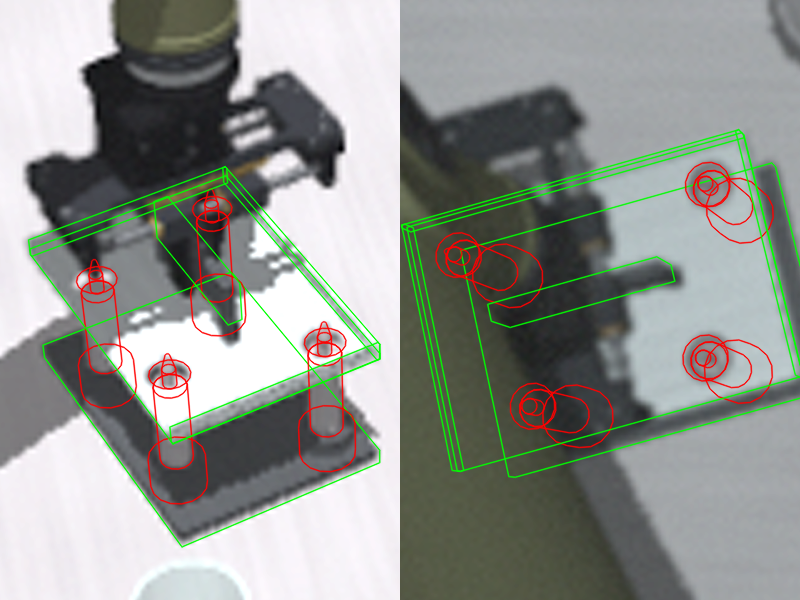

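The tips poke up through the holes in both views, e.g. side (97,275) and (168,365) and top (706,184), so I'll lower slowly and watch the force.

Call:
apply_moves(
  moves=[
    [0,0,0.02,0,0,0,0],
    [0,0,0.04,0,0,0,0],
    [0,0,0.06,0,0,0,0],
    [0,0,0.08,0,0,0,0],
    [0,0,0.08,0,0,0,0],
  ],
)

```text
time_s: 12.9
tool_pos: [0.4617, 0.3643, 0.097]
tool_rot: [-179.9, 0.0, 107.0]
force: [-0.0, 0.4, -4.1]
grip_width: 0.0096
grasp_force: 50.0
```

Call:
apply_moves(
  moves=[
    [0,0,0.04,0,0,0,0],
    [0,0,0.08,0,0,0,0],
    [0,0,0.12,0,0,0,0],
    [0,0,0.16,0,0,0,0],
    [0,0,0.2,0,0,0,0],
    [0,0,0.235,0,0,0,0],
    [0,0,0.235,0,0,0,0],
    [0,0,0.235,0,0,0,0],
  ],
)

```text
time_s: 13.7
tool_pos: [0.4622, 0.3647, 0.0509]
tool_rot: [-180.0, 0.0, 107.0]
force: [-0.4, 0.5, -2.7]
grip_width: 0.0093
grasp_force: 50.0
```

Call:
apply_moves(
  moves=[
    [0,0,0.015,0,0,0,0],
    [0,0,0.03,0,0,0,0],
    [0,0,0.038,0,0,0,0],
    [0,0,0.042,0,0,0,0],
    [0,0,0.042,0,0,0,0],
    [0,0,0.042,0,0,0,0],
  ],
)

```text
time_s: 14.3
tool_pos: [0.4621, 0.3646, 0.0433]
tool_rot: [-180.0, -0.0, 107.0]
force: [-4.1, -2.9, 5.7]
grip_width: 0.0095
grasp_force: 50.0
```

Contact at the expected height. Release and retreat.

Call:
apply_moves(
  moves=[
    [0,0,0,0,0,0,0.6],
    [0,0,0,0,0,0,0.6],
    [0,0,0,0,0,0,0.6],
    [0,0,0,0,0,0,0.6],
    [0,0,0,0,0,0,0.6],
    [0,0,0,0,0,0,0.6],
    [0,0,0,0,0,0,0.6],
  ],
)

```text
time_s: 15.0
tool_pos: [0.4622, 0.3646, 0.0426]
tool_rot: [180.0, -0.0, 107.0]
force: [-0.0, 0.2, 1.0]
grip_width: 0.0507
grasp_force: 0.0
```

Call:
apply_moves(
  moves=[
    [0,0,-0.1,0,0,0,0.6],
    [0,0,-0.3,0,0,0,0.6],
    [0,0,-0.5,0,0,0,0.8],
    [0,0,-0.7,0,0,0,1],
    [0,0,-0.9,0,0,0,1],
    [0,0,-1,0,0,0,1],
    [0,0,-1,0,0,0,1],
  ],
)

```text
time_s: 15.7
tool_pos: [0.4638, 0.3659, 0.2467]
tool_rot: [179.6, -0.2, 107.0]
force: [0.7, 0.7, -0.6]
grip_width: 0.0828
grasp_force: 0.0
```

```bash
python3 -c "
from plan import *
from gf import *
plan([(.56,.22,.24,None),(.64,.08,.22,None),(.6675,.01,.12,108.6),(.6675,.01,.0185,None)])
im=viewer.read_camera('side');np.save('pics/d_side.npy',im)
print(gfit('big','side',im,(.4621,.3652,.296),.025))
for n in('side','top'):
    im=viewer.read_camera(n)
    L=[b for b in masks_of(n,'small_tray_grip')][:2]
    for b in L: print(n,b['conf'],b['location'])
"
```

```text
t 15.7 [  0.4638   0.3659   0.2467 106.9842] [179.62  -0.2  106.98] 0.08276049128502298
(0.56, 0.22, 0.24, None) [-0.8381, 0.2469, 0.0337] rz -0.0 
(0.64, 0.08, 0.22, None) [-0.7863, 0.1781, 0.1] rz -0.0 
(0.6675, 0.01, 0.12, 108.6) [-0.3749, 0.0293, 0.5] rz -0.0188 
(0.6675, 0.01, 0.0185, None) [0.0, 0.0, 0.5075] rz -0.0 
(array([0.46268214, 0.36551551, 0.30047883]), np.float64(-88.7939286274278))
side 0.78 [297.0, 231.2]
top 0.89 [275.3, 159.9]
```

Call:
apply_moves(
  moves=[
    [-0.2,0.06,0,0,0,0,1],
    [-0.42,0.12,0,0,0,0,1],
    [-0.64,0.18,0.02,0,0,0,1],
    [-0.84,0.25,0.034,0,0,0,1],
  ],
)

```text
time_s: 16.35
tool_pos: [0.5593, 0.2162, 0.2343]
tool_rot: [-179.9, 0.0, 107.0]
force: [-0.5, 0.5, -0.0]
grip_width: 0.0872
grasp_force: 0.0
```

Call:
apply_moves(
  moves=[
    [-0.22,0.05,0.03,0,0,0,1],
    [-0.44,0.1,0.06,0,0,0,1],
    [-0.64,0.14,0.09,0,0,0,1],
    [-0.79,0.18,0.1,0,0,0,1],
    [-0.79,0.18,0.1,0,0,0,1],
  ],
)

```text
time_s: 16.85
tool_pos: [0.6404, 0.0707, 0.2136]
tool_rot: [-179.8, 0.2, 106.5]
force: [-1.1, -1.8, -0.6]
grip_width: 0.087
grasp_force: 0.0
```

Call:
apply_moves(
  moves=[
    [-0.2,0.015,0.15,0,0,-0.01,1],
    [-0.37,0.03,0.3,0,0,-0.018,1],
    [-0.37,0.03,0.5,0,0,-0.018,1],
    [-0.37,0.03,0.5,0,0,-0.018,1],
    [-0.37,0.03,0.5,0,0,-0.018,1],
    [-0.37,0.03,0.5,0,0,-0.018,1],
  ],
)

```text
time_s: 17.45
tool_pos: [0.6681, 0.0109, 0.1179]
tool_rot: [179.8, -0.0, 108.7]
force: [0.2, -0.0, 1.0]
grip_width: 0.0871
grasp_force: 0.0
```

```bash
python3 -c "
from plan import *
plan([(.668,.01,.0195,108.6)])
"
```

```text
t 17.45 [6.681000e-01 1.090000e-02 1.179000e-01 1.086747e+02] [ 1.7983e+02 -1.0000e-02  1.0867e+02] 0.08712463988135206
(0.668, 0.01, 0.0195, 108.6) [-0.0042, -0.0022, 0.4918] rz 0.0009
```

Call:
apply_moves(
  moves=[
    [-0.004,-0.002,0.15,0,0,0.001,1],
    [-0.004,-0.002,0.3,0,0,0.001,1],
    [-0.004,-0.002,0.42,0,0,0.001,1],
    [-0.004,-0.002,0.49,0,0,0.001,0.5],
    [-0.004,-0.002,0.49,0,0,0.001,0.3],
    [-0.004,-0.002,0.49,0,0,0.001,0.3],
    [-0.004,-0.002,0.49,0,0,0.001,0.3],
    [-0.004,-0.002,0.49,0,0,0.001,0.3],
    [-0.004,-0.002,0.49,0,0,0.001,0.3],
    [-0.004,-0.002,0.49,0,0,0.001,0.3],
  ],
)

```text
time_s: 18.45
tool_pos: [0.6672, 0.0081, 0.0183]
tool_rot: [180.0, 0.0, 108.4]
force: [-0.2, 0.4, -0.2]
grip_width: 0.0388
grasp_force: 0.0
```

Call:
apply_moves(
  moves=[
    [0,0,0,0,0,0,0],
    [0,0,0,0,0,0,0],
    [0,0,0,0,0,0,0],
    [0,0,0,0,0,0,0],
    [0,0,0,0,0,0,0],
    [0,0,0,0,0,0,0],
    [0,0,0,0,0,0,0],
  ],
)

```text
time_s: 19.15
tool_pos: [0.6671, 0.0082, 0.0178]
tool_rot: [180.0, 0.0, 108.5]
force: [0.7, -0.2, -0.3]
grip_width: 0.0097
grasp_force: 50.0
```

```bash
python3 -c "
from plan import *
plan([(.66,.02,.2,None),(.58,.16,.22,None),(.53,.29,.23,None),(.4625,.365,.20,107.0)])
"
```

```text
t 19.15 [6.671000e-01 8.200000e-03 1.780000e-02 1.084582e+02] [179.97   0.   108.46] 0.009677736892415393
(0.66, 0.02, 0.2, None) [0.0671, -0.015, -0.9111] rz -0.0 
(0.58, 0.16, 0.22, None) [0.7906, -0.1578, -0.1] rz -0.0 
(0.53, 0.29, 0.23, None) [0.6957, -0.0313, -0.05] rz -0.0 
(0.4625, 0.365, 0.2, 107.0) [0.4626, -0.2014, 0.15] rz 0.017
```

Call:
apply_moves(
  moves=[
    [0,0,-0.02,0,0,0,0],
    [0,0,-0.1,0,0,0,0],
    [0,0,-0.25,0,0,0,0],
    [0,0,-0.4,0,0,0,0],
    [0.02,0,-0.55,0,0,0,0],
    [0.05,-0.01,-0.7,0,0,0,0],
    [0.067,-0.015,-0.85,0,0,0,0],
    [0.067,-0.015,-0.91,0,0,0,0],
  ],
)

```text
time_s: 19.95
tool_pos: [0.6609, 0.0202, 0.2042]
tool_rot: [179.7, 0.0, 108.5]
force: [0.6, 0.6, -3.6]
grip_width: 0.0097
grasp_force: 50.0
```

Call:
apply_moves(
  moves=[
    [0.1,-0.02,-0.02,0,0,0,0],
    [0.25,-0.05,-0.05,0,0,0,0],
    [0.42,-0.08,-0.07,0,0,0,0],
    [0.6,-0.12,-0.1,0,0,0,0],
    [0.79,-0.16,-0.1,0,0,0,0],
  ],
)

```text
time_s: 20.45
tool_pos: [0.5788, 0.1596, 0.2201]
tool_rot: [180.0, 0.0, 108.4]
force: [0.5, 0.2, -3.7]
grip_width: 0.0096
grasp_force: 50.0
```

Call:
apply_moves(
  moves=[
    [0.17,-0.01,-0.02,0,0,0,0],
    [0.34,-0.02,-0.04,0,0,0,0],
    [0.5,-0.025,-0.05,0,0,0,0],
    [0.62,-0.03,-0.05,0,0,0,0],
    [0.695,-0.03,-0.05,0,0,0,0],
    [0.695,-0.03,-0.05,0,0,0,0],
  ],
)

```text
time_s: 21.05
tool_pos: [0.5283, 0.2918, 0.2291]
tool_rot: [-179.9, -0.0, 108.7]
force: [0.3, 1.1, -4.1]
grip_width: 0.0097
grasp_force: 50.0
```

```bash
python3 -c "
from plan import *
plan([(.4625,.365,.20,107.0)])
"
```

```text
t 21.05 [  0.5283   0.2918   0.2291 108.6721] [-1.7992e+02 -4.0000e-02  1.0867e+02] 0.009655991837190002
(0.4625, 0.365, 0.2, 107.0) [0.4523, -0.1946, 0.1453] rz 0.0195
```

Go to underside ≈ 125 mm (TCP ≈ 0.143), just above the tips, in two stages.

Call:
apply_moves(
  moves=[
    [0.1,-0.04,0.03,0,0,0.005,0],
    [0.22,-0.09,0.07,0,0,0.01,0],
    [0.34,-0.14,0.11,0,0,0.015,0],
    [0.42,-0.18,0.145,0,0,0.0195,0],
    [0.452,-0.195,0.145,0,0,0.0195,0],
    [0.452,-0.195,0.25,0,0,0.0195,0],
    [0.452,-0.195,0.34,0,0,0.0195,0],
    [0.452,-0.195,0.42,0,0,0.0195,0],
    [0.452,-0.195,0.42,0,0,0.0195,0],
    [0.452,-0.195,0.42,0,0,0.0195,0],
  ],
)

```text
time_s: 22.05
tool_pos: [0.4655, 0.3615, 0.1463]
tool_rot: [180.0, 0.0, 106.6]
force: [0.6, -0.0, -4.8]
grip_width: 0.0092
grasp_force: 50.0
```

```bash
sed -i 's/-.0185$/-.0178/' chk.py; python3 chk.py small e1
```

```text
22.05 [0.4655 0.3615 0.1463] [1.7997e+02 5.0000e-02 1.0664e+02] [ 0.64818328 -0.03154064 -4.83376813] tool q [0.4655 0.3615 0.2905]
small side [0.462  0.3776 0.2958] -96.7516
small top [0.4659 0.3616 0.3115] -28.4186
```

View pics/e1.png

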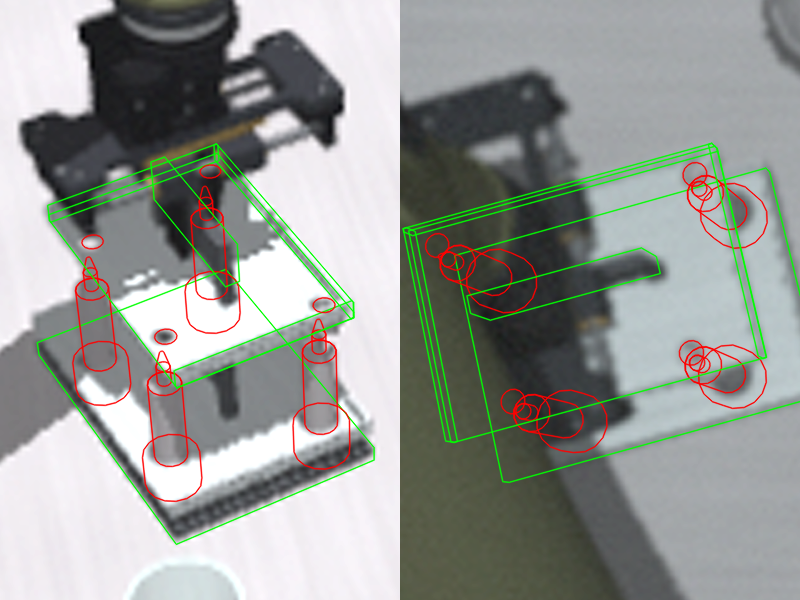

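```bash
python3 -c "
from plan import *
plan([(.4622,.364,.141,107.0)])
"
```

```text
t 22.15 [  0.4656   0.3627   0.1472 106.6978] [ 1.7987e+02 -3.0000e-02  1.0670e+02] 0.00954825317023218
(0.4622, 0.364, 0.141, 107.0) [0.0113, -0.0145, 0.0312] rz -0.0035
```

Call:
apply_moves(
  moves=[
    [0.008,-0.014,0.03,0,0,-0.0035,0],
    [0.008,-0.014,0.03,0,0,-0.0035,0],
    [0.008,-0.014,0.03,0,0,-0.0035,0],
    [0.008,-0.014,0.03,0,0,-0.0035,0],
    [0.008,-0.014,0.03,0,0,-0.0035,0],
    [0.008,-0.014,0.03,0,0,-0.0035,0],
  ],
)

```text
time_s: 22.75
tool_pos: [0.4611, 0.3638, 0.1399]
tool_rot: [180.0, -0.0, 107.1]
force: [0.1, -0.2, -4.2]
grip_width: 0.0096
grasp_force: 50.0
```

```bash
cat > hole.py <<'E'
from gf import *
import sys
out=sys.argv[1]
o=env.get_obs(); t=o['tool_pos']; q0=np.array([t[0],t[1],np.radians(o['tool_rot'][2]-90)]); z=t[2]-.0178
print(o['time_s'],np.round(t,4),np.round(o['tool_rot'],2),np.round(o['force'],1),'tool q',np.round(q0,4))
def hf(im,n,name,parts,q0,z,rng=.006):
    g=cv2.GaussianBlur(cv2.cvtColor(im,cv2.COLOR_RGB2GRAY).astype(np.float32),(0,0),.7)
    gx,gy=cv2.Sobel(g,cv2.CV_32F,1,0),cv2.Sobel(g,cv2.CV_32F,0,1); best=[]
    for dx in np.arange(-rng,rng+1e-6,.0005):
        for dy in np.arange(-rng,rng+1e-6,.0005):
            q=q0+[dx,dy,0]
            L=[cv2.convexHull(proj(n,world(p,q,z)).astype(np.float32))[:,0] for p in parts]
            X,N=samp(L); m=X.astype(np.float32)
            a=cv2.remap(gx,m[:,None,0],m[:,None,1],1)[:,0]; b=cv2.remap(gy,m[:,None,0],m[:,None,1],1)[:,0]
            best.append((np.minimum(abs(a*N[:,0]+b*N[:,1]),150).mean(),dx,dy))
    best=np.array(best); i=best[:,0].argmax(); w=np.exp((best[:,0]-best[i,0])/2); 
    return best[i,0].round(1),(w@best[:,1:]/w.sum()*1000).round(2)
st=np.array([.4621,.3652,.296]); Ho=MOD['small'][1]
im=[]
for n in('side','top'):
    a=viewer.read_camera(n); im.append(a); np.save(f'pics/{out}_{n}.npy',a)
    use=[0,1,2,3] if n=='side' else [1,3]
    print(n,'holes mm off tool',hf(a,n,'small',[Ho[i] for i in use],q0,z), [hf(a,n,'small',[Ho[i]],q0,z)[1].tolist() for i in use])
    thick=[cyl(*H[i],.025+.01,.011,.085,.011) for i in use]; print(n,'posts mm off st',hf(a if n=='side' else np.load('pics/top0.npy'),n,'stand',thick,st,0))
    rows=crop(n,a,[('stand',st,0),('small',q0,z)],proj(n,[[t[0],t[1],.1]])[0],5,400,600); im[-1]=rows
cv2.imwrite(f'pics/{out}.png',np.hstack(im))
E
python3 hole.py e2
```

```text
22.75 [0.4611 0.3638 0.1399] [ 1.7998e+02 -1.0000e-02  1.0708e+02] [ 0.1 -0.2 -4.2] tool q [0.4611 0.3638 0.2981]
side holes mm off tool (np.float64(106.8), array([-1.81,  0.55])) [[0.84, 5.1], [-4.07, -0.65], [-1.56, -1.8], [-1.06, 1.12]]
side posts mm off st (np.float64(77.2), array([-0.44, -4.86]))
top holes mm off tool (np.float64(91.6), array([-0.46, -0.94])) [[-1.34, -0.89], [0.36, -1.07]]
top posts mm off st (np.float64(56.9), array([1.82, 1.04]))
```

View pics/e2.png

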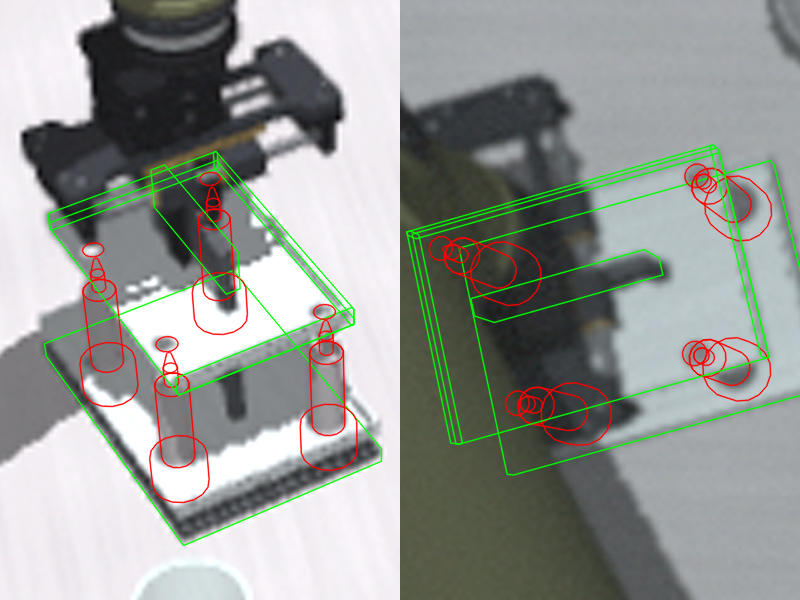

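```bash
python3 -c "
from plan import *
plan([(.4628,.365,.129,106.96)])
"
```

```text
t 22.85 [  0.4611   0.3637   0.1399 107.0733] [179.99  -0.   107.07] 0.009485273889499369
(0.4628, 0.365, 0.129, 106.96) [0.0036, 0.0101, 0.0543] rz 0.0013
```

Call:
apply_moves(
  moves=[
    [0.004,0.01,0,0,0,0.001,0],
    [0.004,0.01,0,0,0,0.001,0],
    [0.004,0.01,0.02,0,0,0.001,0],
    [0.004,0.01,0.04,0,0,0.001,0],
    [0.004,0.01,0.054,0,0,0.001,0],
    [0.004,0.01,0.054,0,0,0.001,0],
    [0.004,0.01,0.054,0,0,0.001,0],
  ],
)

```text
time_s: 23.55
tool_pos: [0.4626, 0.365, 0.1288]
tool_rot: [-180.0, 0.0, 107.0]
force: [0.2, -0.0, -4.3]
grip_width: 0.0097
grasp_force: 50.0
```

```bash
python3 hole.py e3; python3 - <<'E'
from ov import *
# zoomed raw holes: side 4 holes, top 2 visible, with only hole circle + tip axis point drawn
from cell import env
o=env.get_obs(); t=o['tool_pos']; q=(t[0],t[1],np.radians(o['tool_rot'][2]-90)); z=t[2]-.0178
tiles=[]
for n,i in[('side',0),('side',1),('side',2),('side',3),('top',1),('top',3)]:
    im=np.load(f'pics/e3_{n}.npy'); c=proj(n,world(np.array([[*H[i],.005]]),q,z))[0]
    tiles.append(crop(n,im,[],c,12,266,300))
cv2.imwrite('pics/e3z.png',np.vstack([np.hstack(tiles[:3]),np.hstack(tiles[3:])]))
E
```

```text
23.55 [0.4626 0.365  0.1288] [-1.7999e+02  1.0000e-02  1.0699e+02] [ 0.2 -0.  -4.3] tool q [0.4626 0.365  0.2965]
side holes mm off tool (np.float64(95.6), array([-1.71,  2.14])) [[4.54, 5.47], [-3.77, -1.5], [-1.05, 5.42], [-0.9, 1.57]]
side posts mm off st (np.float64(72.7), array([-0.8 , -4.69]))
top holes mm off tool (np.float64(96.3), array([-0.02, -0.64])) [[-0.63, -0.52], [0.49, -0.84]]
top posts mm off st (np.float64(56.9), array([1.82, 1.04]))
```

View pics/e3z.png

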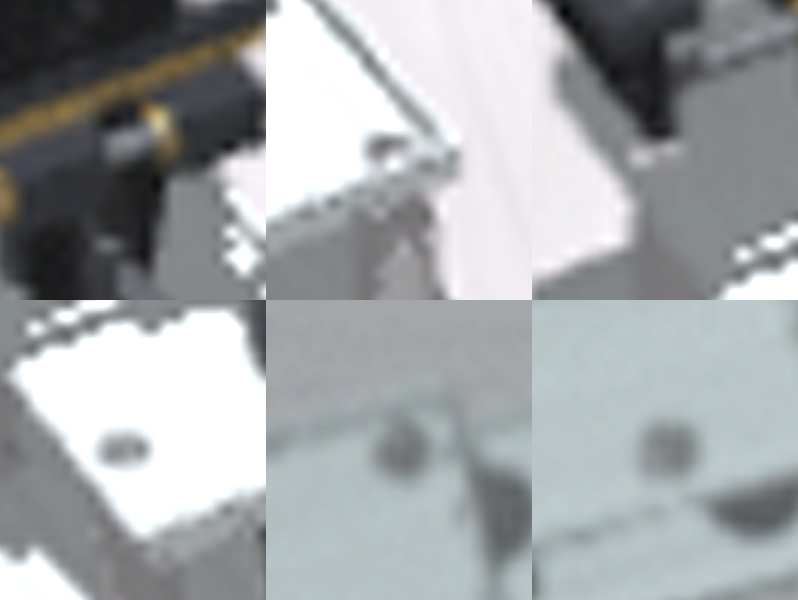

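Tile 4 (side hole) shows the light tip mid-hole at about (125,450), and both cameras put the tray within about 1 mm of the stand. I'll lower slowly.

Call:
apply_moves(
  moves=[
    [0.001,0,0.015,0,0,0,0],
    [0.001,0,0.03,0,0,0,0],
    [0.001,0,0.045,0,0,0,0],
    [0.001,0,0.045,0,0,0,0],
  ],
)

```text
time_s: 24.05
tool_pos: [0.4622, 0.3649, 0.1192]
tool_rot: [-179.9, 0.0, 107.0]
force: [-0.1, -0.1, -3.8]
grip_width: 0.0095
grasp_force: 50.0
```

Call:
apply_moves(
  moves=[
    [0,0,0.015,0,0,0,0],
    [0,0,0.03,0,0,0,0],
    [0,0,0.04,0,0,0,0],
    [0,0,0.045,0,0,0,0],
    [0,0,0.045,0,0,0,0],
  ],
)

```text
time_s: 24.55
tool_pos: [0.4626, 0.3651, 0.1108]
tool_rot: [-180.0, 0.0, 107.0]
force: [-0.2, 0.3, -4.1]
grip_width: 0.0096
grasp_force: 50.0
```

Call:
apply_moves(
  moves=[
    [0,0,0.004,0,0,0,0],
    [0,0,0.008,0,0,0,0],
    [0,0,0.01,0,0,0,0],
    [0,0,0.01,0,0,0,0],
    [0,0,0.01,0,0,0,0],
  ],
)

```text
time_s: 25.05
tool_pos: [0.4628, 0.3653, 0.1097]
tool_rot: [180.0, -0.0, 107.0]
force: [-2.0, -1.7, 2.6]
grip_width: 0.0095
grasp_force: 50.0
```

Contact on the shoulders at the expected height (0.0918 underside). Release and retreat.

Call:
apply_moves(
  moves=[
    [0,0,0,0,0,0,0.6],
    [0,0,0,0,0,0,0.6],
    [0,0,0,0,0,0,0.6],
    [0,0,0,0,0,0,0.6],
    [0,0,0,0,0,0,0.6],
    [0,0,0,0,0,0,0.6],
    [0,0,0,0,0,0,0.6],
  ],
)

```text
time_s: 25.75
tool_pos: [0.4627, 0.3653, 0.109]
tool_rot: [180.0, -0.0, 107.0]
force: [-0.3, 0.2, 1.0]
grip_width: 0.0504
grasp_force: 0.0
```

Call:
apply_moves(
  moves=[
    [0,0,-0.1,0,0,0,0.6],
    [0,0,-0.3,0,0,0,0.6],
    [0,0,-0.5,0,0,0,0.6],
    [0,0,-0.7,0,0,0,0.6],
    [0,0,-0.8,0,0,0,0.6],
    [0,0,-0.8,0,0,0,0.6],
    [0,0,-0.8,0,0,0,0.6],
  ],
)

```text
time_s: 26.45
tool_pos: [0.4626, 0.3652, 0.2687]
tool_rot: [180.0, -0.0, 107.0]
force: [-0.0, 0.5, -0.9]
grip_width: 0.0522
grasp_force: 0.0
```

```bash
python3 - <<'E'
from ov import *
im=viewer.read_camera('side'); st=(.4621,.3652,.296)
c=proj('side',[[.462,.365,.08]])[0]
cv2.imwrite('pics/f.png',np.hstack([crop('side',im,[],c,5,400,500),crop('side',im,[('big',st,.025),('small',st,.092)],c,5,400,500)]))
E
```

```text
(no output)
```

View pics/f.png

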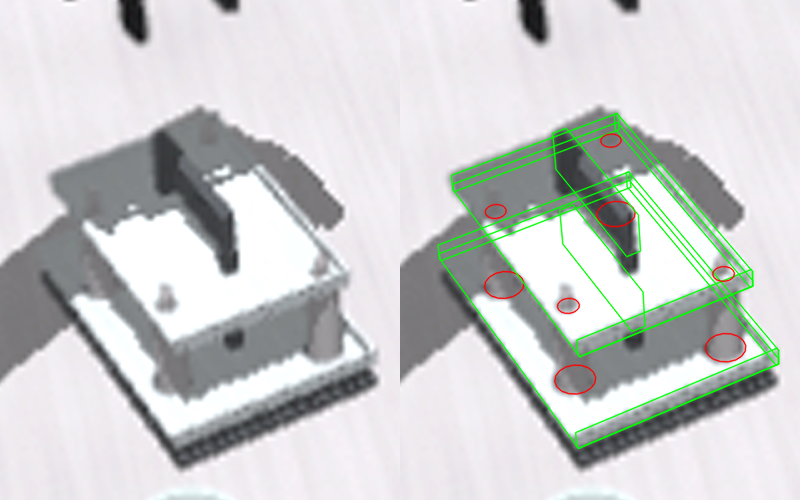

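The side view shows both trays level on the stand, with the post tips sticking up through the small tray at (165,297) and (320,265), and the gripper clear above.

```bash
python3 -c "
from cell import env
print(env.sign_off())"
```

```text
the job is handed in; nothing more can be done
None
```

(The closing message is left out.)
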